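Push the bench block home into the corner stop

ROBOT

A 6-joint arm with a two-finger parallel gripper is mounted at the origin on the work surface. World frame = base frame: x ahead of the robot, y to its left, z up, the work surface at z = 0. Lengths are in m, angles in rad, forces in N, time in s.
With the tool pointing down it reaches from about 0.425 to 0.95 m from the base axis. Payload 3.5 kg.
Tool frame: the origin (TCP) lies between the finger pads; the fingertips stand 22 mm ahead of it and the grasp point (between the pads) lies 3 mm ahead of it (ctrl.nose_length is the z of the fingertips in the tool frame, in m); z points along the fingers, y is the line along which they close (so a half turn about z gives the same grasp; the last joint's range is limited). The gripper opens to 85 mm and grips with 20 to 120 N. Pads are 22 mm wide; open, the fingers measure 114 mm over their backs; the gripper's body (76 mm by 85 mm) begins 54 mm behind the grasp point. The pads swing forward as they close: fully open they stand 13 mm farther back than shut.
Start: joints at [0.977, 0.286, 1.577, -0, 1.279, -0.15], TCP at [0.29, 0.61, 0.253] pointing down, gripper open.
Joint ranges: [-2.77, 2.77], [-0.9, 2.22], [0.21, 2.48], [-1.53, 4.67], [0.24, 2.81], [-2.84, 2.84]. Speed limits (rad/s): [2.79, 2.79, 3.14, 3.14, 3.14, 3.14].

INTERFACE

Orientations are given as a unit quaternion [x, y, z, w].
In Python, from plant import ctrl gives the robot as it stands. The module is installed in compiled form; this text tells all that it offers.
- The arm moves only by the tool send_rows, never from a script. Its argument "rows" is text: rows parted by semicolons, each of 7 numbers parted by spaces: the turn, a rotation vector about the tool's x, y, z in degrees, then the shift along the tool's x, y, z in mm, then the opening, from -1 (shut) to 1 (fully open). A call has 1 to 8 rows; each row is the pose to reach, as a shift and turn from the pose commanded when the call began, along the tool's axes at that moment; what a row does not reach only later rows make up. A row lasts 1/8 s, in which the tool goes at most 62.5 mm and 10.7 degrees, less where a joint would pass 70% of its speed; a pose out of reach is approached as far as the arm can. A call with a gripper value outside its range is refused whole. The fingers move at their own pace and stop on an object; "grip_force" is the grip in N (left out, the last holds). Time passes only in rows, so rows that repeat a pose let the fingers close. It gives the time, the measured TCP pose, the force, the opening and the grip force at its end, in the units of the state.
- ctrl.get_state(): the state, without advancing time (a new reading comes with each control period).
- ctrl.read_camera(name): name is "scene" or "top" or "wrist"; returns a dict with "color" (384x512x3 uint8, red, green, blue), "fx", "fy", "cx", "cy" (pixels), "extrinsics" (4x4, takes a point from world to camera coordinates). Camera axes: x right, y down, z forward; pixel columns grow to the right and rows downward; lengths in m; the calibration is good to about 2 mm. The wrist camera is an equidistant fisheye: a pixel r from the principal point sees the ray r / f radians off the axis. A picture is of the moment at which its call begins. There is no depth.
- ctrl.sign_off(): hands the job in; it is judged then, once.
Trained networks look in a picture, given as the dict that the camera call returned (one of the last four; its "shot" number tells which), for a name from the list of things; names that differ only in an ending like _2 or _b are one class to them, and where a whole thing is asked for, a point or a joint stands for the part that bears it (a point fixed in the world has none). Each returns a list of dicts, best first, with "p" (0 to 1); they miss things now and then, are a little off and sometimes report something else, mostly with a low value. They report only what shows in the picture. A call takes as long as a camera call. They do not tell look-alikes from the thing itself.
- ctrl.look_for(picture, target): "position" ([x, y, z] in m, in the coordinates of the camera as it stood for that picture, good to about 4 mm: the middle of the surface that is visible of it).
The state is a dict: "time": time; "qpos": joint angles; "dq": joint speeds; "joint_efforts": joint torques, N m; "eef_pos": TCP position; "tcp_rot": TCP orientation; "contact_force": force on the tool from outside, world axes, zero at the start; "wrist_torque": the same for the moment, N m; "opening": opening from 0.0 (shut) to 1.0 (fully open); "finger_force": force on a finger pad.
Only numpy, scipy, OpenCV 4.12 (cv2) and the standard library are available. Lean on these libraries where they do the work, as an engineer would, in place of code of your own. Each camera call takes 0.05 s, during which the arm holds its last target. There are 200 camera calls.

TASK

Push the square steel bench block along the jeweller's bench, with the fingertips, until it sits snug in the inside corner of the L-shaped wooden stop, its sides flush against both arms. Keep it flat on the bench all the way, never lifting or tipping it, and leave the round steel block and everything else where it is.

Things in the scene. Friction and masses are not known exactly. Their poses are not given: they have to be found in the camera images.
- bench_block: the thing to push: plain square bright steel block, 60 x 60 mm, 26 mm high, 0.5 to 0.9 kg, loose. Origin at the centre of its underside, x and y axes square to its sides. It starts outside the L, turned up to 0.4 rad from the stop: about 205 mm from the corner along the stop's -x or -y axis, about 64 mm along the other. The straight way along that axis to the strip is free.
- stop: the stop: two dark hardwood strips, 16 mm high and thick, forming an L, fixed to the bench. Origin at the inside corner, z = 0 at bench height. The 130 mm inner faces lie along its -y axis (this strip blocks motion to the stop's +x) and along its -x axis (blocks motion to +y). The seated block has its centre at x = -30, y = -30 mm in this frame, its sides along the stop's axes.
- round_block: bystander: round block of the same bright steel, 60 mm across, 26 mm high, flat on the bench; origin at the centre of its underside. It starts at the other of the two places where the square block may start.
- jar: bystander: small glass jar with a steel lid, 44 mm across, 55 mm high, behind the stop (on its +x side); origin at the centre of its underside.
- vial: bystander: amber glass bottle with a black cap, 28 mm across, 50 mm high, standing on the bench; origin at the centre of its underside.
- band: bystander: brass ring lying flat, 24 mm across, 8 mm high, between the two ways into the corner; origin at the centre of its underside.
- hammer: bystander: hammer about 220 mm long lying on the bench to the left of the stop (on its +y side); origin beneath its middle, handle towards its -x.
- file: bystander: needle file, 175 mm long, lying at the right of the bench, with a light wooden handle 14 mm wide and 12 mm high towards its -x; origin on the underside near its middle.
There are look-alikes about, which are no part of the job. Leave any purple or yellow look-alike of the bench_block alone.

How it is judged:
By the outcome, as a careful person would: the job done as asked, in the order asked, and still so for the second after the job is handed in, with the robot touching nothing.
It also fails if it takes over 51 s, if anything falls off the work surface, if the arm or the gripper's body presses on something with over 40 N, if the wrist force passes 120 N, or if a joint passes its speed limit or range.

## Working session

There is one attempt and no reset: what is moved stays moved. The work goes in short steps, Python scripts to look and compute and a tool call to move; the robot and the scene stay as the last step left them, time stands still between calls to the robot, and variables do not carry over. Pictures are saved under pics/ and viewed, at most 10 in all, crops included, and the job is handed in when it is done.

Besides the shell and the picture viewer there is one more tool, called by a JSON object that holds its "name" and its "arguments", one argument or row to a line. send_rows: Moves the arm, as the interface text tells. Its arguments: {"type":"object","properties":{"rows":{"type":"string"},"grip_force":{"type":"number"}},"required":["rows"]}

```bash
mkdir -p pics; cat > h.py <<'E'
import numpy as np, cv2
from plant import ctrl
def world(pic,p):
    E=np.array(pic["extrinsics"]); return E[:3,:3].T@(np.array(p)-E[:3,3])
def ray(pic,u,v,z):
    E=np.array(pic["extrinsics"]);R=E[:3,:3];c=-R.T@E[:3,3]
    d=R.T@np.array([(u-pic["cx"])/pic["fx"],(v-pic["cy"])/pic["fy"],1]); return c+d*(z-c[2])/d[2]
def proj(pic,P):
    E=np.array(pic["extrinsics"]);c=E[:3,:3]@np.array(P)+E[:3,3]
    return np.array([pic["fx"]*c[0]/c[2]+pic["cx"],pic["fy"]*c[1]/c[2]+pic["cy"]])
def save(pic,name,crop=None,s=1):
    im=pic["color"][:,:,::-1]
    if crop: a,b,c,d=crop; im=im[b:d,a:c]
    cv2.imwrite("pics/"+name,cv2.resize(im,None,fx=s,fy=s,interpolation=cv2.INTER_CUBIC))
E
cat > a.py <<'E'
from h import *
import pickle
for n in ["top","scene"]:
    p=ctrl.read_camera(n); save(p,n+"1.png",None,1.5)
    pickle.dump(p,open(n+".pkl","wb"))
    for t in ["bench_block","stop","round_block","jar","vial","band","hammer","file"]:
        for r in ctrl.look_for(p,t)[:4]:
            w=world(p,r["position"]); print(n,t,round(r["p"],2),w.round(3),proj(p,w).round())
s=ctrl.get_state(); print(s["time"],s["eef_pos"],s["tcp_rot"],s["opening"],ctrl.nose_length)
E
python3 a.py
```

```text
top bench_block 0.98 [ 0.449 -0.004  0.022] [241. 245.]
top bench_block 0.92 [0.39  0.121 0.027] [183. 271.]
top bench_block 0.83 [ 0.341 -0.075  0.027] [273. 295.]
top stop 0.85 [0.646 0.038 0.01 ] [224. 156.]
top stop 0.32 [ 0.565 -0.151  0.026] [309. 193.]
top round_block 0.9 [ 0.566 -0.154  0.026] [310. 192.]
top jar 0.88 [ 0.706 -0.061  0.053] [269. 126.]
top jar 0.18 [ 0.446 -0.005  0.022] [241. 246.]
top vial 0.48 [ 0.428 -0.143  0.028] [305. 255.]
top hammer 0.68 [0.599 0.165 0.023] [166. 175.]
top file 0.62 [ 0.395 -0.352  0.011] [400. 272.]
scene bench_block 0.85 [0.391 0.116 0.024] [257. 142.]
scene bench_block 0.81 [ 0.452 -0.012  0.025] [236. 175.]
scene bench_block 0.57 [ 0.351 -0.08   0.027] [190. 165.]
scene round_block 0.93 [ 0.574 -0.156  0.024] [223. 232.]
scene jar 0.55 [ 0.725 -0.072  0.045] [297. 247.]
scene vial 0.52 [ 0.439 -0.153  0.03 ] [188. 197.]
scene band 0.56 [ 0.438 -0.154  0.027] [188. 197.]
scene band 0.46 [ 0.496 -0.098  0.005] [221. 206.]
scene hammer 0.83 [0.629 0.157 0.022] [333. 183.]
scene file 0.71 [ 0.404 -0.354  0.003] [109. 237.]
0.9 [0.28979501 0.60960925 0.25334567] [ 2.20071821e-01  9.75483672e-01 -1.33667443e-06  7.60481579e-06] 0.999909279742797 0.022
```

View pics/top1.png

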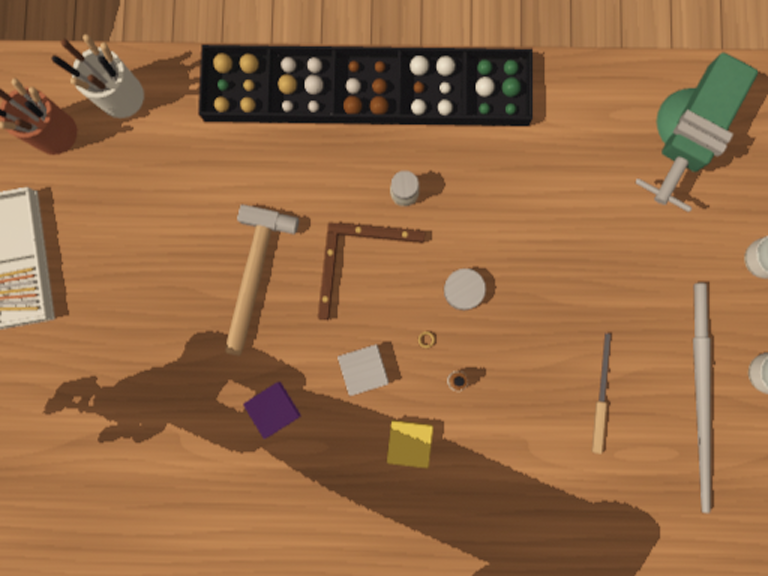

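View pics/scene1.png

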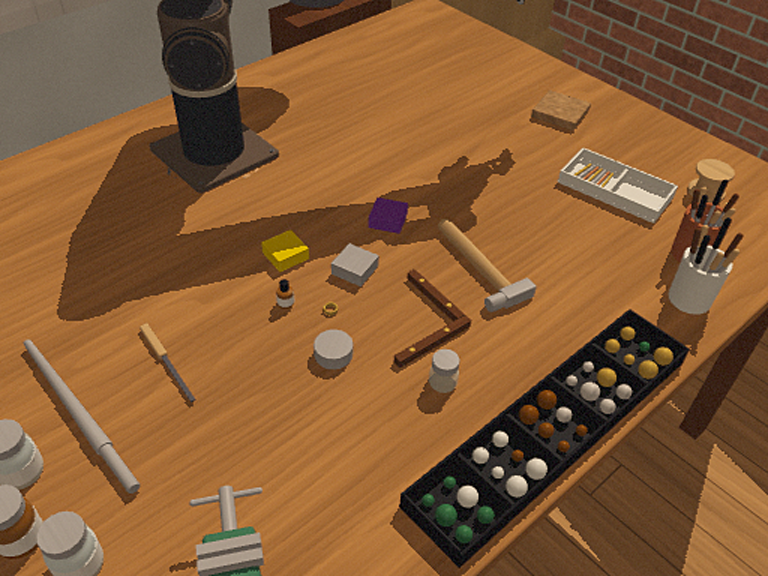

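The top view shows three squares: bright steel at pixel (241,246), purple at (181,273) and yellow at (273,296). There is also a round steel block at (310,192). I choose the bright steel one at (241,246), which fits the description. The stop's inner corner is near (223,157). Next I check this in a close crop and measure it.

```bash
cat > m.py <<'E'
from h import *
import pickle
from scipy.optimize import minimize
p=pickle.load(open("top.pkl","rb"))
E=np.array(p["extrinsics"]);print("cam",(-E[:3,:3].T@E[:3,3]).round(3),p["fx"])
def masks(p):
    hsv=cv2.cvtColor(p["color"],cv2.COLOR_RGB2HSV)
    return hsv
hsv=masks(p)
print("hsv block",hsv[246,241],"strip",hsv[180,218],hsv[156,252],"table",hsv[200,250])
save(p,"crop1.png",(195,135,325,275),4.2)
S=8
def fit(p,mask,polys,x0,roi,step):
    a,b,c,d=roi; m=cv2.resize(mask[b:d,a:c].astype(np.float32),None,fx=S,fy=S,interpolation=cv2.INTER_LINEAR)
    def cost(x):
        im=np.zeros(m.shape,np.uint8)
        for poly,zz in polys:
            R=np.array([[np.cos(x[2]),-np.sin(x[2])],[np.sin(x[2]),np.cos(x[2])]])
            for_all=[]
            for z in zz:
                q=np.array([((proj(p,[*(R@np.array(v)+x[:2]),z])+.5-[a,b])*S-.5) for v in poly]); for_all.append(q)
            h=cv2.convexHull(np.vstack(for_all).astype(np.float32))
            cv2.fillPoly(im,[np.round(h*16).astype(np.int32)],1,shift=4)
        return np.abs(im-m).sum()/S/S
    r=minimize(cost,x0,method="Nelder-Mead",options=dict(initial_simplex=[x0]+[np.array(x0)+np.eye(3)[i]*step[i] for i in range(3)],xatol=1e-5,fatol=.01))
    return r.x,r.fun,m.sum()/S/S
sq=[[.03,.03],[-.03,.03],[-.03,-.03],[.03,-.03]]
L1=[[0,.016],[0,-.13],[.016,-.13],[.016,.016]]; L2=[[.016,0],[-.13,0],[-.13,.016],[.016,.016]]
def block_mask(hsv,roi):
    m=((hsv[:,:,1]<60)&(hsv[:,:,2]>90)); return m
def stop_mask(hsv): 
    return (hsv[:,:,2]<125)
if __name__=="__main__":
    bm=block_mask(hsv,0); roi=(215,222,270,270)
    print("block",fit(p,bm,[(sq,[.026])],[.449,-.004,.2],roi,[.005,.005,.1]))
    print("block hull",fit(p,bm,[(sq,[0,.026])],[.449,-.004,.2],roi,[.005,.005,.1]))
    sm=stop_mask(hsv);
    o=np.hstack([cv2.resize((x[135:275,195:325]*255).astype(np.uint8),None,fx=3,fy=3) for x in (bm,sm)]);cv2.imwrite("pics/mask.png",o)
    c=ray(p,224,158,.016)
    roi=(205,140,295,220)
    print("stop",c,fit(p,sm,[(L1,[.016]),(L2,[.016])],[c[0],c[1],-.1],roi,[.005,.005,.1]))
    print("stop hull",fit(p,sm,[(L1,[0,.016]),(L2,[0,.016])],[c[0],c[1],-.1],roi,[.005,.005,.1]))
E
python3 m.py
```

```text
cam [ 0.444 -0.059  1.088] 486.1120119931716
hsv block [ 16  40 180] strip [ 10 155 102] [ 11 154 106] table [ 14 145 176]
block (array([ 0.44437582, -0.00591143,  0.32168478]), np.float64(53.95654296875), np.float32(726.0))
block hull (array([ 0.44448494, -0.00575244,  0.33230344]), np.float64(56.7369384765625), np.float32(726.0))
stop [0.6405155  0.03839897 0.016     ] (array([ 0.64600879,  0.02676306, -0.0864287 ]), np.float64(408.7122802734375), np.float32(1183.0))
stop hull (array([ 0.64692432,  0.02821616, -0.07713792]), np.float64(361.5926513671875), np.float32(1183.0))
```

View pics/crop1.png

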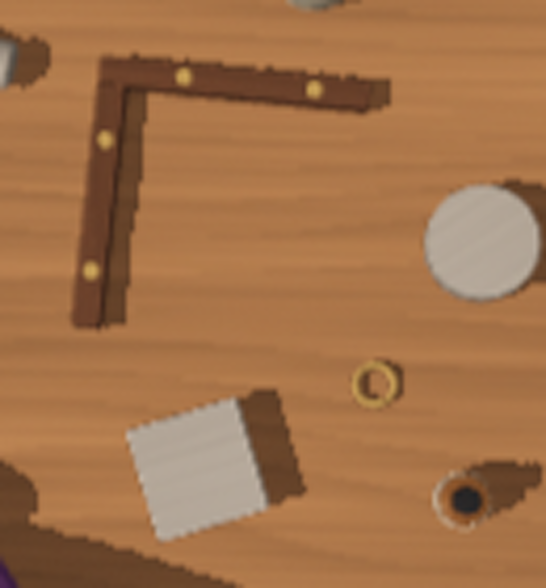

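View pics/mask.png

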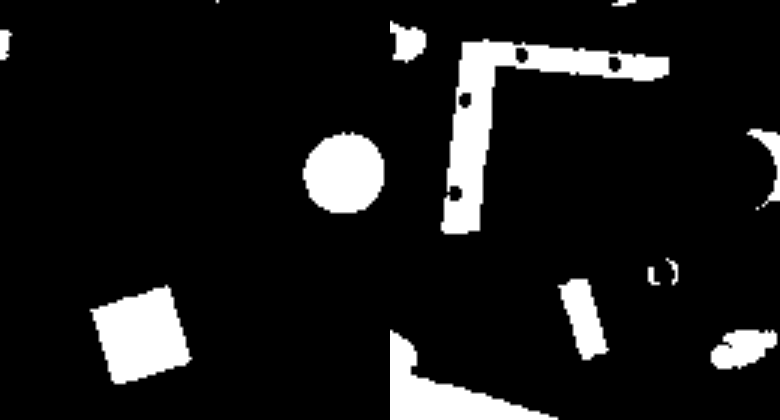

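The crop shows the plain bright steel square at crop px (198,469). The stop's inner top corner is at about (124,88), with a shadow beside the left strip. The round block is on the right and the way in is free. The rear face of the block lies inside the minimum reach radius, so I will tilt the tool slightly for the first part of the push. Next I refine the strip edges and plan the hover.

```bash
cat >> h.py <<'E'
from scipy.spatial.transform import Rotation as Ro
def tool(yaw,tilt=0): # yaw: world angle (deg) of tool y; tilt deg about tool y
    a=np.radians(yaw); y=np.array([np.cos(a),np.sin(a),0]); z=np.array([0,0,-1.]); x=np.cross(y,z)
    return Ro.from_matrix(np.c_[x,y,z])*Ro.from_euler("y",tilt,degrees=True)
def row(p0,R0,p1,R1):
    return (R0.inv()*R1).as_rotvec(degrees=True).round(1),(R0.inv().apply(np.array(p1)-p0)*1e3).round(1)
def now():
    s=ctrl.get_state(); return np.array(s["eef_pos"]),Ro.from_quat(s["tcp_rot"]),s
E
cat > e.py <<'E'
from h import *
import pickle
p=pickle.load(open("top.pkl","rb")); im=p["color"].astype(int)
C=lambda x,y:(195+(x+.5)/4.2-.5,135+(y+.5)/4.2-.5)
cn=[ray(p,*C(*q),.026) for q in [(127,433),(237,398),(268,506),(162,540)]]
print("block",np.mean(cn,0).round(4),[np.linalg.norm(cn[i]-cn[i-1]).round(4) for i in range(4)],
 "ang",[np.degrees(np.arctan2(*(cn[a]-cn[b])[[1,0]])).round(1) for a,b in((0,3),(1,2))])
for v in (165,175,185,195,205): print("row",v,[(u,*im[v,u]) for u in range(211,230)][::1])
for u in (232,245,255,265,275): print("col",u,[(v,*im[v,u]) for v in range(146,165)])
P,R,s=now()
print(row(P,R,[.50,0,.25],tool(85)))
E
python3 e.py
```

```text
block [ 0.4448 -0.0063  0.026 ] [np.float64(0.058), np.float64(0.0598), np.float64(0.058), np.float64(0.0574)] ang [np.float64(19.6), np.float64(17.2)]
row 165 [(211, np.int64(166), np.int64(114), np.int64(70)), (212, np.int64(169), np.int64(115), np.int64(71)), (213, np.int64(171), np.int64(117), np.int64(73)), (214, np.int64(171), np.int64(117), np.int64(73)), (215, np.int64(172), np.int64(117), np.int64(74)), (216, np.int64(155), np.int64(103), np.int64(64)), (217, np.int64(115), np.int64(72), np.int64(46)), (218, np.int64(101), np.int64(60), np.int64(41)), (219, np.int64(101), np.int64(62), np.int64(40)), (220, np.int64(104), np.int64(62), np.int64(42)), (221, np.int64(104), np.int64(63), np.int64(41)), (222, np.int64(102), np.int64(62), np.int64(41)), (223, np.int64(80), np.int64(48), np.int64(30)), (224, np.int64(75), np.int64(48), np.int64(30)), (225, np.int64(97), np.int64(63), np.int64(38)), (226, np.int64(102), np.int64(67), np.int64(41)), (227, np.int64(102), np.int64(67), np.int64(42)), (228, np.int64(103), np.int64(68), np.int64(42)), (229, np.int64(164), np.int64(112), 
[... 8062 characters left out ...]
55), np.int64(103), np.int64(64)), (153, np.int64(103), np.int64(67), np.int64(42)), (154, np.int64(100), np.int64(61), np.int64(40)), (155, np.int64(101), np.int64(61), np.int64(40)), (156, np.int64(103), np.int64(62), np.int64(41)), (157, np.int64(105), np.int64(64), np.int64(42)), (158, np.int64(106), np.int64(65), np.int64(43)), (159, np.int64(106), np.int64(65), np.int64(43)), (160, np.int64(87), np.int64(52), np.int64(34)), (161, np.int64(125), np.int64(81), np.int64(49)), (162, np.int64(168), np.int64(113), np.int64(71)), (163, np.int64(177), np.int64(122), np.int64(75)), (164, np.int64(176), np.int64(122), np.int64(75))]
(array([ -0. ,   0. , -20.4]), array([-451.6, -460.3,    3.4]))
```

The stop's yaw is about -5.65°, with both strips agreeing. The block is at (0.445, -0.006) with a yaw of about 18.5°, and its sides come out at 58 to 60 mm, which fits. Moving to hover now.

{"name": "send_rows", "arguments": {
  "rows": "0 0 -3 -56 -57 0 -0.5;0 0 -6 -113 -115 0 -0.5;0 0 -9 -169 -172 0 -0.5;0 0 -12 -226 -230 0 -0.5;0 0 -15 -282 -287 0 -0.5;0 0 -18 -339 -345 0 -0.5;0 0 -20.4 -395 -402 0 -0.5;0 0 -21 -451 -460 0 -0.5"
}}

```text
time: 1.9
eef_pos: [0.4533, 0.1351, 0.2538]
tcp_rot: [0.038, 0.999, 0.0, 0.001]
contact_force: [1.7, 0.2, 0.6]
opening: 0.248
finger_force: 0.0
```

```bash
cat > n.py <<'E'
from h import *
import sys
P,R,s=now(); np.set_printoptions(suppress=True)
print(s["time"],P.round(4),R.as_matrix().round(3).tolist(),s["opening"],np.round(s["qpos"],3),np.round(s["contact_force"],1))
E
python3 n.py; cat > c.py <<'E'
from h import *
import pickle
p=pickle.load(open("top.pkl","rb"))
a=[ray(p,*q,.016) for q in [(222.5,165),(221.5,175),(220.5,185),(219.5,195),(218.5,205)]]
b=[ray(p,*q,.016) for q in [(232,155.5),(245,156.5),(255,157.5),(265,158.5),(275,159.5)]]
b0=[ray(p,*q,0) for q in [(232,156.8),(245,157.9),(255,158.9),(265,159.9),(275,160.9)]]
th=np.radians(-5.65);X=np.array([np.cos(th),np.sin(th)]);Y=np.array([-X[1],X[0]])
print("Y",[(q[:2]@Y).round(4) for q in a],"X",[(q[:2]@X).round(4) for q in b],[(q[:2]@X).round(4) for q in b0])
yc=np.mean([q[:2]@Y for q in a]);xc=np.mean([q[:2]@X for q in b+b0]); c=xc*X+yc*Y
print("corner",c,"block in stop",[(np.array([.4448,-.0063])-c)@X,(np.array([.4448,-.0063])-c)@Y])
E
python3 c.py
```

```text
1.9 [0.4533 0.1351 0.2538] [[-0.997, 0.076, 0.002], [0.076, 0.997, 0.0], [-0.001, 0.0, -1.0]] 0.2480929769133084 [ 0.075 -0.174  2.057  0.     1.257 -1.42 ] [1.7 0.2 0.6]
Y [np.float64(0.1026), np.float64(0.1021), np.float64(0.1015), np.float64(0.1009), np.float64(0.1003)] X [np.float64(0.6413), np.float64(0.6424), np.float64(0.6427), np.float64(0.643), np.float64(0.6433)] [np.float64(0.6412), np.float64(0.6421), np.float64(0.6424), np.float64(0.6427), np.float64(0.643)]
corner [0.64925857 0.03774429] block in stop [np.float64(-0.1991290623261811), np.float64(-0.06395953870127574)]
```

```bash
sed -i 's/-5.65/-4.25/' c.py; python3 c.py; cat > n.py <<'E'
from h import *
import sys
# usage: n.py X Y z yaw tilt  (stop frame target of TCP, m)
th=np.radians(-4.25);X=np.array([np.cos(th),np.sin(th)]);Y=np.array([-X[1],X[0]]);C=np.array([.6493,.0377])
P,R,s=now(); np.set_printoptions(suppress=True)
d=P[:2]-C; print(s["time"],P.round(4),"stop",(d@X).round(4),(d@Y).round(4),R.as_euler("zyx",degrees=True).round(1),"q",np.round(s["qpos"],2),s["opening"])
a=list(map(float,sys.argv[1:]))
for i in range(0,len(a),5):
    w=C+a[i]*X+a[i+1]*Y; print(w.round(3),np.hypot(*w).round(3),*row(P,R,[*w,a[i+2]],tool(a[i+3],a[i+4])))
E
sed -i 's/np.array(\[.6493,.0377\])/np.array([.6493,.0377])/' n.py
python3 n.py -.255 -.06 .15 85.75 15 -.265 -.06 .03 85.75 15
```

```text
Y [np.float64(0.0875), np.float64(0.0875), np.float64(0.0875), np.float64(0.0874), np.float64(0.0874)] X [np.float64(0.6432), np.float64(0.6435), np.float64(0.6433), np.float64(0.643), np.float64(0.6428)] [np.float64(0.6431), np.float64(0.6432), np.float64(0.643), np.float64(0.6427), np.float64(0.6425)]
corner [0.64774231 0.03957089] block in stop [np.float64(-0.1989848355439172), np.float64(-0.060784499089029526)]
1.9 [0.4533 0.1351 0.2538] stop -0.2027 0.0826 [-175.6    0.1 -180. ] q [ 0.07 -0.17  2.06  0.    1.26 -1.42] 0.2480929769133084
[ 0.391 -0.003] 0.391 [ 0.  15.1 -0.1] [  52.2 -142.8  103.7]
[ 0.381 -0.002] 0.381 [ 0.  15.1 -0.1] [  62.3 -142.8  223.7]
```

```bash
sed -i 's/C=np.array(\[.6493,.0377\])/C=np.array([.6477,.0396])/' n.py
python3 n.py -.258 -.061 .12 85.75 15
```

```text
1.9 [0.4533 0.1351 0.2538] stop -0.2009 0.0808 [-175.6    0.1 -180. ] q [ 0.07 -0.17  2.06  0.    1.26 -1.42] 0.2480929769133084
[ 0.386 -0.002] 0.386 [ 0.  15.1 -0.1] [  56.9 -142.   133.7]
```

{"name": "send_rows", "arguments": {
  "rows": "0 5 0 12 -30 20 -0.5;0 10 0 25 -70 50 -0.5;0 15 0 40 -110 90 -0.5;0 15 0 57 -142 120 -0.5;0 15 0 57 -142 134 -0.5;0 15 0 57 -142 134 -0.5"
}}

```text
time: 2.65
eef_pos: [0.385, 0.0001, 0.1189]
tcp_rot: [0.038, 0.991, 0.005, -0.131]
contact_force: [-0.0, -0.1, 0.2]
opening: 0.246
finger_force: 0.0
```

```bash
python3 n.py -.260 -.061 .03 85.75 15
```

```text
2.65 [0.385  0.0001 0.1189] stop -0.2591 -0.0589 [-175.4  -15.  -178.8] q [-0.24 -0.06  2.24 -0.04  1.22 -1.71] 0.24587280169497794
[ 0.384 -0.002] 0.384 [ 0.1 -0.1 -0.2] [-22.2  -2.2  86.1]
```

{"name": "send_rows", "arguments": {
  "rows": "0 0 0 -6 -2 22 -0.5;0 0 0 -12 -2 45 -0.5;0 0 0 -18 -2 66 -0.5;0 0 0 -22 -2 86 -0.5;0 0 0 -22 -2 86 -0.5"
}}

```text
time: 3.28
eef_pos: [0.3844, -0.0014, 0.0307]
tcp_rot: [0.037, 0.991, 0.005, -0.131]
contact_force: [-0.1, -0.1, 0.0]
opening: 0.252
finger_force: 0.0
```

```bash
python3 n.py -.22 -.061 .03 85.75 15 -.18 -.061 .03 85.75 0; python3 - <<'E'
from h import *
p=ctrl.read_camera("top"); save(p,"t2.png",(160,130,330,310),3.2)
E
```

```text
3.275 [ 0.3844 -0.0014  0.0307] stop -0.2596 -0.0604 [-175.5  -15.  -178.8] q [-0.24  0.12  2.26 -0.05  1.02 -1.71] 0.25238457162302813
[ 0.424 -0.005] 0.424 [ 0.  -0.  -0.1] [-38.4  -0.6  -9.6]
[ 0.464 -0.008] 0.464 [  0.  -15.   -0.1] [-77.   -0.5 -20. ]
```

View pics/t2.png

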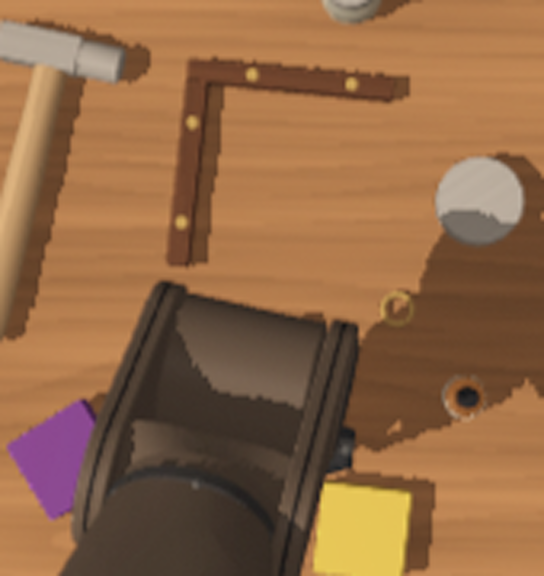

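The wrist hides the block from above, and the bystanders are untouched. I start pushing gently.

{"name": "send_rows", "arguments": {
  "rows": "0 0 0 -5 -0.1 -1.2 -0.5;0 0 0 -10 -0.2 -2.4 -0.5;0 0 0 -14 -0.3 -3.6 -0.5;0 0 0 -19 -0.4 -4.8 -0.5;0 0 0 -24 -0.5 -6 -0.5;0 0 0 -29 -0.6 -7.2 -0.5;0 0 0 -34 -0.6 -8.4 -0.5;0 0 0 -38.4 -0.6 -9.6 -0.5"
}}

```text
time: 4.32
eef_pos: [0.4214, -0.0049, 0.03]
tcp_rot: [0.038, 0.99, 0.006, -0.134]
contact_force: [-6.6, 3.0, 6.7]
opening: 0.25
finger_force: 3.5
```

```bash
python3 n.py -.17 -.061 .03 85.75 8; python3 - <<'E'
from h import *
for n in ("scene","wrist"):
    p=ctrl.read_camera(n); save(p,n+"3.png",None if n=="wrist" else (100,90,400,290),1 if n=="wrist" else 2)
    for r in ctrl.look_for(p,"bench_block")[:3]: print(n,r["p"],world(p,r["position"]).round(3))
a=cv2.imread("pics/scene3.png");b=cv2.imread("pics/wrist3.png");b=cv2.resize(b,(200*512//384,200));a=cv2.resize(a,(500,333))
E
```

```text
4.325 [ 0.4214 -0.0049  0.03  ] stop -0.2224 -0.0611 [-175.4  -15.4 -178.7] q [-0.23  0.2   2.17 -0.05  1.04 -1.7 ] 0.24995825646984218
[ 0.474 -0.009] 0.474 [ 0.1 -7.4 -0.2] [-50.5   0.3 -13.9]
scene 0.98 [ 0.348 -0.077  0.028]
scene 0.93 [ 0.476 -0.022  0.024]
scene 0.54 [0.402 0.123 0.023]
wrist 0.84 [0.382 0.111 0.024]
wrist 0.83 [ 0.341 -0.071  0.029]
wrist 0.61 [ 0.445 -0.005  0.021]
```

View pics/wrist3.png

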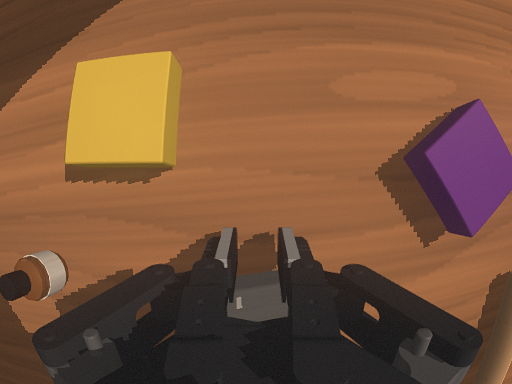

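The wrist view shows the block's rear edge square between both fingertips at about px (257,275), with yellow and purple undisturbed. I continue the push while straightening the tilt.

```bash
python3 n.py -.21 -.061 .03 85.75 11 -.19 -.061 .03 85.75 5  -.17 -.061 .029 85.75 0 -.13 -.061 .029 85.75 0
```

```text
4.525 [ 0.4223 -0.0053  0.0299] stop -0.2214 -0.0614 [-175.4  -15.2 -178.7] q [-0.23  0.2   2.17 -0.05  1.03 -1.7 ] 0.2493612402032681
[ 0.434 -0.006] 0.434 [ 0.1 -4.2 -0.2] [-11.    0.5  -3.1]
[ 0.454 -0.007] 0.454 [  0.1 -10.2  -0.2] [-30.3   0.5  -8.3]
[ 0.474 -0.009] 0.474 [  0.1 -15.2  -0.2] [-49.8   0.6 -12.6]
[ 0.514 -0.012] 0.514 [  0.1 -15.2  -0.2] [-88.4   0.7 -23.1]
```

{"name": "send_rows", "arguments": {
  "rows": "0 -2 0 -6 0.3 -1.6 -0.5;0 -4 0 -12 0.4 -3.2 -0.5;0 -6 0 -18 0.5 -4.8 -0.5;0 -8 0 -24 0.5 -6.4 -0.5;0 -10 0 -30 0.5 -8 -0.5;0 -12 0 -36 0.5 -9.6 -0.5;0 -14 0 -43 0.6 -11 -0.5;0 -15 0 -50 0.6 -12.6 -0.5"
}}

```text
time: 5.52
eef_pos: [0.4749, -0.0091, 0.0292]
tcp_rot: [0.039, 0.999, 0.0, 0.0]
contact_force: [-3.3, 0.6, -0.6]
opening: 0.253
finger_force: 1.5
```

```bash
python3 n.py -.11 -.061 .029 85.75 0 -.08 -.061 .029 85.75 0
```

```text
5.525 [ 0.4749 -0.0091  0.0292] stop -0.1688 -0.0614 [-175.6    0.  -180. ] q [-0.23  0.17  2.19  0.    0.78 -1.73] 0.25272472904778165
[ 0.533 -0.013] 0.534 [ 0.   0.  -0.2] [-58.7   0.6   0.2]
[ 0.563 -0.015] 0.564 [ 0.   0.  -0.2] [-88.7   0.7   0.2]
```

{"name": "send_rows", "arguments": {
  "rows": "0 0 0 -10 0.1 0 -0.5;0 0 0 -20 0.2 0 -0.5;0 0 0 -30 0.3 0 -0.5;0 0 0 -40 0.4 0 -0.5;0 0 0 -50 0.5 0 -0.5;0 0 0 -60 0.5 0 -0.5;0 0 0 -70 0.6 0 -0.5;0 0 0 -80 0.6 0 -0.5"
}}

```text
time: 6.52
eef_pos: [0.5553, -0.0148, 0.0292]
tcp_rot: [0.039, 0.999, 0.0, -0.0]
contact_force: [-3.9, 0.2, 1.5]
opening: 0.248
finger_force: 2.1
```

```bash
python3 n.py -.07 -.061 .029 85.75 0; python3 - <<'E'
from h import *
p=ctrl.read_camera("scene"); save(p,"s4.png",(180,120,380,270),3.5)
E
```

```text
6.525 [ 0.5553 -0.0148  0.0292] stop -0.0881 -0.0611 [-175.6   -0.  -180. ] q [-0.21  0.32  2.   -0.    0.82 -1.7 ] 0.2483122891229834
[ 0.573 -0.016] 0.574 [-0.  -0.  -0.2] [-18.1   0.1   0.2]
```

View pics/s4.png

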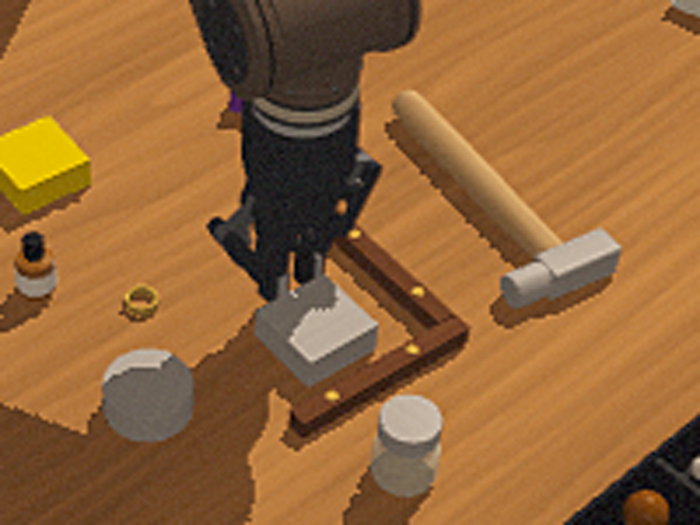

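The block sits square to the stop, about 15 mm from the strip. The block's top is near crop px (315,320). I push it slowly to contact.

{"name": "send_rows", "arguments": {
  "rows": "0 0 0 -4 0 0 -0.5;0 0 0 -8 0 0 -0.5;0 0 0 -11 0 0 -0.5;0 0 0 -14 0 0 -0.5;0 0 0 -16 0 0 -0.5;0 0 0 -17 0 0 -0.5"
}}

```text
time: 7.32
eef_pos: [0.571, -0.016, 0.0293]
tcp_rot: [0.039, 0.999, 0.0, -0.001]
contact_force: [-8.3, 1.1, 6.7]
opening: 0.256
finger_force: 4.1
```

{"name": "send_rows", "arguments": {
  "rows": "0 0 0 -1 0 0 -0.5;0 0 0 -2 0 0 -0.5;0 0 0 -3 0 0 -0.5"
}}

```text
time: 7.7
eef_pos: [0.5712, -0.0159, 0.0289]
tcp_rot: [0.038, 0.999, 0.0, -0.005]
contact_force: [-14.9, 0.1, 12.2]
opening: 0.25
finger_force: 7.9
```

```bash
python3 n.py -.09 -.061 .029 85.75 0 -.09 -.061 .1 85.75 0 -.035 -.122 .1 -4.25 0 
```

```text
7.7 [ 0.5712 -0.0159  0.0289] stop -0.0722 -0.061 [-175.6   -0.6 -179.9] q [-0.2   0.36  1.95 -0.    0.85 -1.7 ] 0.2497449875577608
[ 0.553 -0.015] 0.554 [ 0.  -0.6 -0.1] [17.8 -0.   0.1]
[ 0.553 -0.015] 0.554 [ 0.  -0.6 -0.1] [ 18.6   0.  -70.9]
[ 0.604 -0.079] 0.609 [-0.5 -0.5 89.9] [-36.6 -60.9 -71.5]
```

{"name": "send_rows", "arguments": {
  "rows": "0 0 0 18 0 0 -0.5;0 0 0 18 0 -35 -0.5;0 0 0 18 0 -71 -0.5;0 0 10 10 -10 -71 -0.5;0 0 20 0 -20 -71 -0.5;0 0 30 -10 -30 -71 -0.5;0 0 40 -20 -45 -71 -0.5;0 0 50 -36 -61 -71 -0.5"
}}

```text
time: 8.7
eef_pos: [0.6075, -0.0806, 0.1008]
tcp_rot: [0.46, 0.888, 0.001, 0.002]
contact_force: [-0.2, 0.6, -0.4]
opening: 0.254
finger_force: 0.0
```

```bash
python3 n.py -.034 -.122 .1 -4.25 0 -.034 -.122 .029 -4.25 0
```

```text
8.7 [ 0.6075 -0.0806  0.1008] stop -0.0311 -0.1229 [-125.3    0.3  179.9] q [-0.3   0.32  1.84  0.    0.98 -0.91] 0.2544535088134578
[ 0.605 -0.08 ] 0.61 [ 0.3  0.1 39.5] [ 2.5 -1.7  0.8]
[ 0.605 -0.08 ] 0.61 [ 0.3  0.1 39.5] [ 2.8 -1.9 71.8]
```

{"name": "send_rows", "arguments": {
  "rows": "0 0 10 2 -1 1 -0.5;0 0 20 2.5 -1.7 1 -0.5;0 0 30 2.5 -1.7 1 -0.5;0.3 0.1 39.5 2.5 -1.7 1 -0.5;0.3 0.1 39.5 2.5 -1.7 20 -0.5;0.3 0.1 39.5 2.8 -1.9 40 -0.5;0.3 0.1 39.5 2.8 -1.9 60 -0.5;0.3 0.1 39.5 2.8 -1.9 71.8 -0.5"
}}

```text
time: 9.7
eef_pos: [0.6014, -0.0783, 0.0256]
tcp_rot: [0.731, 0.683, -0.003, -0.003]
contact_force: [0.1, -0.3, 0.0]
opening: 0.247
finger_force: 0.0
```

```bash
python3 n.py -.034 -.075 .029 -4.25 0; python3 - <<'E'
from h import *
p=ctrl.read_camera("scene"); save(p,"s5.png",(180,120,380,270),3.5)
E
```

```text
9.7 [ 0.6014 -0.0783  0.0256] stop -0.0374 -0.121 [ -86.1   -0.5 -179.9] q [-0.3   0.42  1.86 -0.    0.86 -0.23] 0.24711351907330606
[ 0.608 -0.033] 0.609 [-0.5 -0.   0.4] [46.   3.7 -3.4]
```

View pics/s5.png

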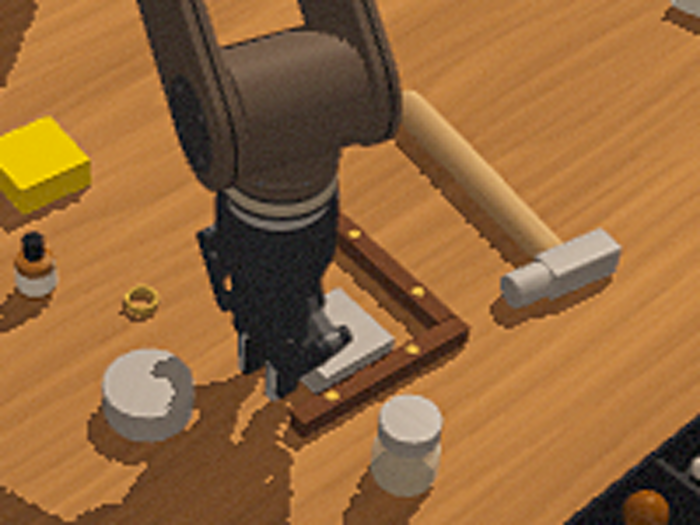

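Fingers stand beside the block's -y side, around crop px (265,375), clear of the strip and the round block. Pushing toward +y.

{"name": "send_rows", "arguments": {
  "rows": "-0.5 0 0.4 7 2 -3 -0.5;-0.5 0 0.4 14 3 -3.2 -0.5;-0.5 0 0.4 20 3.3 -3.3 -0.5;-0.5 0 0.4 26 3.5 -3.4 -0.5;-0.5 0 0.4 31 3.6 -3.4 -0.5;-0.5 0 0.4 36 3.7 -3.4 -0.5;-0.5 0 0.4 41 3.7 -3.4 -0.5;-0.5 0 0.4 45 3.7 -3.4 -0.5"
}}

```text
time: 10.75
eef_pos: [0.6095, -0.0343, 0.0323]
tcp_rot: [0.733, 0.68, 0.001, 0.002]
contact_force: [-2.2, -5.2, 0.6]
opening: 0.253
finger_force: 2.4
```

```bash
python3 n.py -.034 -.07 .029 -4.25 0
```

```text
10.75 [ 0.6095 -0.0343  0.0323] stop -0.0326 -0.0765 [-85.7   0.2 179.9] q [-0.22  0.41  1.86 -0.    0.86 -0.15] 0.25255775215057874
[ 0.609 -0.028] 0.609 [ 0.2  0.1 -0. ] [ 6.5 -1.4  3.3]
```

{"name": "send_rows", "arguments": {
  "rows": "0 0 0 1.5 -0.5 1 -0.5;0 0 0 3 -0.5 2 -0.5;0 0 0 4.5 -0.5 2 -0.5;0 0 0 5.5 -0.5 2 -0.5;0 0 0 6.5 -0.5 2 -0.5;0 0 0 7.5 -0.5 2 -0.5"
}}

```text
time: 11.5
eef_pos: [0.6106, -0.03, 0.0316]
tcp_rot: [0.733, 0.681, -0.001, 0.005]
contact_force: [-3.9, -15.6, 4.7]
opening: 0.251
finger_force: 8.0
```

```bash
python3 n.py -.034 -.071 .029 -4.25 0
```

```text
11.5 [ 0.6106 -0.03    0.0316] stop -0.0319 -0.0722 [-85.8   0.3 179.6] q [-0.21  0.42  1.86 -0.01  0.86 -0.13] 0.251462066745739
[ 0.609 -0.029] 0.609 [0.3 0.4 0.1] [ 1.2 -2.1  2.5]
```

Contact force has risen to 16 N at the expected place, so the block is against the second strip. I back off and go round for a final nudge in +x.

{"name": "send_rows", "arguments": {
  "rows": "0 0 0 -10 0 0 -0.5;0 0 0 -18 0 -10 -0.5;0 0 0 -18 0 -50 -0.5;0 0 0 -18 0 -71 -0.5;0 0 -10 0 -20 -71 -0.5;0 0 -20 15 -35 -71 -0.5;0 0 -30 30 -50 -71 -0.5;0 0 -40 38 -63 -71 -0.5"
}}

```text
time: 12.5
eef_pos: [0.5488, 0.0173, 0.1009]
tcp_rot: [0.454, 0.891, 0.001, 0.002]
contact_force: [-0.5, 0.5, -0.1]
opening: 0.247
finger_force: 0.0
```

```bash
python3 n.py -.095 -.034 .1 85.75 0 -.095 -.034 .029 85.75 0; python3 - <<'E'
from h import *
p=ctrl.read_camera("top"); save(p,"t6.png",(190,120,330,260),4)
E
```

```text
12.5 [0.5488 0.0173 0.1009] stop -0.097 -0.0296 [-126.     0.2 -180. ] q [-0.15  0.19  2.    0.    0.95 -0.78] 0.24685202701605155
[0.55  0.013] 0.551 [  0.1   0.2 -49.7] [-4.6 -1.4  0.9]
[0.55  0.013] 0.551 [  0.1   0.2 -49.7] [-4.5 -1.6 71.9]
```

View pics/t6.png

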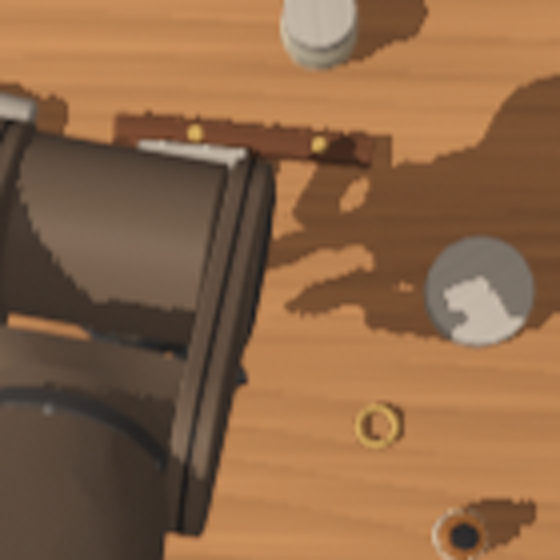

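The block's front edge, at crop px (140–245, 150), lies along the strip. The other things are in place.

{"name": "send_rows", "arguments": {
  "rows": "0 0 -10 -4.5 -1.4 1 -0.5;0 0 -20 -4.5 -1.4 1 -0.5;0 0 -30 -4.5 -1.4 1 -0.5;0 0 -40 -4.5 -1.4 1 -0.5;0 0 -49.7 -4.5 -1.4 1 -0.5;0 0 -49.7 -4.5 -1.5 25 -0.5;0 0 -49.7 -4.5 -1.6 50 -0.5;0 0 -49.7 -4.5 -1.6 68 -0.5"
}}

```text
time: 13.55
eef_pos: [0.5508, 0.0116, 0.0316]
tcp_rot: [0.041, 0.999, 0.0, 0.002]
contact_force: [0.5, 0.5, 1.0]
opening: 0.247
finger_force: 0.0
```

```bash
python3 n.py -.071 -.034 .029 85.75 0
```

```text
13.55 [0.5508 0.0116 0.0316] stop -0.0945 -0.0351 [-175.3    0.2  180. ] q [-0.16  0.31  2.01  0.    0.82 -1.65] 0.2468292561481269
[0.574 0.011] 0.574 [ 0.   0.2 -0.5] [-23.5   1.3   2.7]
```

{"name": "send_rows", "arguments": {
  "rows": "0 0 -0.4 -7 0.5 2 -0.5;0 0 -0.4 -14 1 2.5 -0.5;0 0 -0.4 -18 1.2 2.5 -0.5;0 0 -0.4 -21 1.2 2.5 -0.5;0 0 -0.4 -23 1.2 2.5 -0.5;0 0 -0.4 -24 1.2 2.5 -0.5;0 0 -0.4 -25 1.2 2.5 -0.5"
}}

```text
time: 14.42
eef_pos: [0.5732, 0.0109, 0.0296]
tcp_rot: [0.037, 0.999, -0.0, -0.002]
contact_force: [-8.9, -0.1, 6.6]
opening: 0.249
finger_force: 4.6
```

```bash
python3 n.py -.071 -.034 .029 85.75 0
```

```text
14.425 [0.5732 0.0109 0.0296] stop -0.0722 -0.0342 [-175.8   -0.3 -180. ] q [-0.16  0.36  1.95 -0.    0.84 -1.65] 0.24941381071861063
[0.574 0.011] 0.574 [-0.  -0.3  0. ] [-1.2  0.2  0.6]
```

{"name": "send_rows", "arguments": {
  "rows": "0 0 0 -1 0 0 -0.5;0 0 0 -2 0 0 -0.5;0 0 0 -2 0 0 -0.5;0 0 0 8 0 0 -0.5;0 0 0 25 0 0 -0.5;0 0 0 25 0 -60 -0.5;0 0 0 25 0 -120 -0.5;0 0 0 25 60 -160 -0.5"
}}

```text
time: 15.42
eef_pos: [0.5564, 0.0628, 0.189]
tcp_rot: [0.039, 0.999, -0.0, 0.006]
contact_force: [0.4, 0.4, 0.5]
opening: 0.251
finger_force: 0.0
```

{"name": "send_rows", "arguments": {
  "rows": "0 0 0 0 62 0 -0.5;0 0 0 0 124 0 -0.5;0 0 0 0 186 0 -0.5;0 0 0 0 248 0 -0.5;0 0 0 0 310 0 -0.5;0 0 0 0 310 0 -0.5"
}}

```text
time: 16.18
eef_pos: [0.5765, 0.3779, 0.1843]
tcp_rot: [0.034, 0.999, 0.001, 0.002]
contact_force: [0.3, -1.0, -0.3]
opening: 0.25
finger_force: 0.0
```

```bash
cat > v.py <<'E'
from h import *
p=ctrl.read_camera("top"); hsv=cv2.cvtColor(p["color"],cv2.COLOR_RGB2HSV)
a=(hsv[:,:,1]<60)&(hsv[:,:,2]>90); a[:150]=0;a[220:]=0;a[:,:212]=0;a[:,285:]=0
c=max(cv2.findContours(a.astype(np.uint8),0,2)[0],key=cv2.contourArea); r=cv2.minAreaRect(c); print(r)
w=[ray(p,*q,.026) for q in cv2.boxPoints(r)]
th=np.radians(-4.25);X=np.array([np.cos(th),np.sin(th)]);Y=np.array([-X[1],X[0]]);C=np.array([.6477,.0396])
for q in w: print(((q[:2]-C)@X).round(4),((q[:2]-C)@Y).round(4))
e=w[1]-w[0]; print("angle mod 90",(np.degrees(np.arctan2(e[1],e[0]))+45)%90-45)
save(p,"v7.png",(205,135,305,215),8)
for t in ["round_block","jar","vial","hammer","file"]:
    for q in ctrl.look_for(p,t)[:1]: print(t,world(p,q["position"]).round(3))
print(ctrl.get_state()["time"])
E
python3 v.py
```

```text
((236.31332397460938, 169.39682006835938), (27.0284366607666, 27.071754455566406), 4.969740390777588)
-0.062 -0.0029
-0.0015 -0.0021
-0.0014 -0.0621
-0.0618 -0.0626
angle mod 90 -3.4494366524499114
round_block [ 0.568 -0.151  0.027]
jar [ 0.702 -0.062  0.056]
vial [ 0.704 -0.062  0.052]
hammer [0.601 0.162 0.022]
file [ 0.394 -0.353  0.009]
16.475
```

View pics/v7.png

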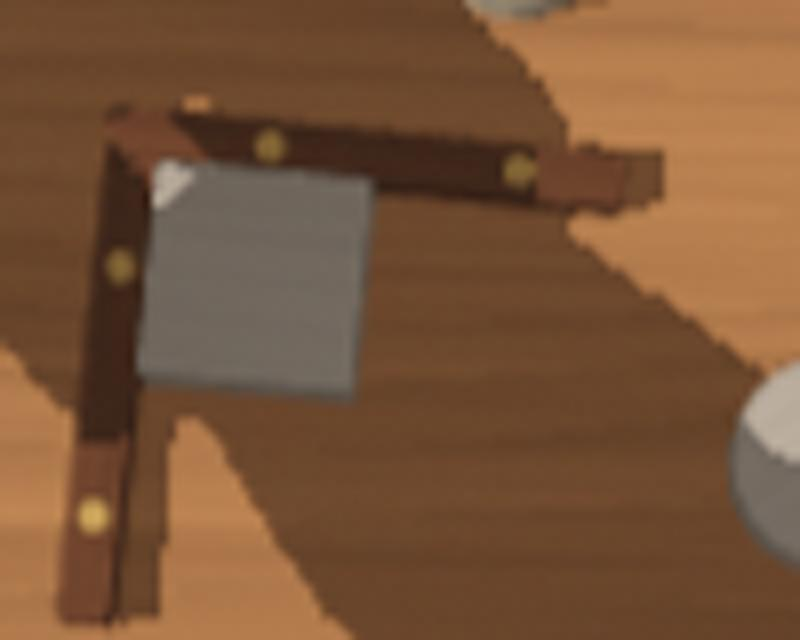

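The block is in the corner and flush to the +x strip. At the left strip, crop px (137–158, 165–375), a gap of 1 to 2 mm is possible. There is plenty of time, so I do a second, firmer +y nudge.

```bash
python3 n.py -.032 -.105 .15 -4.25 0
```

```text
16.475 [0.5774 0.3722 0.1847] stop -0.0947 0.3265 [-175.7    0.2  180. ] q [ 0.43  0.37  1.6  -0.    1.17 -1.07] 0.2545706270284242
[ 0.608 -0.063] 0.611 [ 0.2  0.2 89.9] [ -63.2 -431.4   35. ]
```

{"name": "send_rows", "arguments": {
  "rows": "0 0 10 -8 -54 5 -0.5;0 0 20 -16 -108 10 -0.5;0 0 30 -24 -162 15 -0.5;0 0 40 -32 -216 20 -0.5;0 0 50 -40 -270 25 -0.5;0 0 60 -48 -324 30 -0.5;0 0 70 -56 -378 35 -0.5;0 0 80 -63 -431 35 -0.5"
}}

```text
time: 17.48
eef_pos: [0.6075, -0.0638, 0.1498]
tcp_rot: [0.674, 0.739, 0.001, 0.001]
contact_force: [0.6, -0.5, 0.5]
opening: 0.25
finger_force: 0.0
```

```bash
python3 n.py -.032 -.105 .15 -4.25 0 -.032 -.105 .028 -4.25 0
```

```text
17.475 [ 0.6075 -0.0638  0.1498] stop -0.0324 -0.1061 [-95.3   0.2 180. ] q [-0.27  0.25  1.82  0.    1.07 -0.36] 0.25026564448172145
[ 0.608 -0.063] 0.611 [0.2 0.  9.6] [ 1.   0.6 -0.2]
[ 0.608 -0.063] 0.611 [0.2 0.  9.6] [  1.1   0.2 121.8]
```

{"name": "send_rows", "arguments": {
  "rows": "0 0 9.6 1 0.5 0 -0.5;0 0 9.6 1 0.5 40 -0.5;0 0 9.6 1 0.3 80 -0.5;0 0 9.6 1 0.2 105 -0.5;0 0 9.6 1 0.2 118 -0.5;0 0 9.6 1 0.2 121 -0.5;0 0 9.6 1 0.2 121 -0.5"
}}

```text
time: 18.35
eef_pos: [0.6095, -0.0603, 0.03]
tcp_rot: [0.73, 0.683, 0.002, 0.002]
contact_force: [-1.1, 0.5, 0.6]
opening: 0.254
finger_force: 0.0
```

```bash
python3 n.py -.032 -.071 .028 -4.25 0
```

```text
18.35 [ 0.6095 -0.0603  0.03  ] stop -0.0307 -0.1025 [-86.2   0.3 179.9] q [-0.26  0.42  1.86  0.    0.86 -0.2 ] 0.25390114063525465
[ 0.611 -0.029] 0.611 [0.3 0.  0.4] [31.5 -1.1  2. ]
```

{"name": "send_rows", "arguments": {
  "rows": "0 0 0.4 8 -1 1 -0.5;0 0 0.4 16 -1 1 -0.5;0 0 0.4 23 -1 1 -0.5;0 0 0.4 27 -1 1 -0.5;0 0 0.4 29 -1 1 -0.5"
}}

```text
time: 18.98
eef_pos: [0.6098, -0.0305, 0.0279]
tcp_rot: [0.733, 0.681, 0.001, 0.001]
contact_force: [-0.3, 0.5, 0.4]
opening: 0.248
finger_force: 0.0
```

{"name": "send_rows", "arguments": {
  "rows": "0 0 0 1 0 0 -0.5;0 0 0 2 0 0 -0.5;0 0 0 2 0 0 -0.5"
}}

```text
time: 19.35
eef_pos: [0.6098, -0.0302, 0.0279]
tcp_rot: [0.733, 0.681, 0.0, 0.002]
contact_force: [-0.0, -5.0, 0.4]
opening: 0.249
finger_force: 2.4
```

```bash
python3 n.py -.032 -.071 .028 -4.25 0
```

```text
19.35 [ 0.6098 -0.0302  0.0279] stop -0.0326 -0.0724 [-85.8   0.2 179.9] q [-0.21  0.42  1.86 -0.    0.86 -0.14] 0.24918449070990845
[ 0.611 -0.029] 0.611 [0.2 0.1 0. ] [ 1.4  0.6 -0.1]
```

{"name": "send_rows", "arguments": {
  "rows": "0 0 0 1 0 0 -0.5;0 0 0 2 0 0 -0.5;0 0 0 3 0 0 -0.5;0 0 0 3 0 0 -0.5"
}}

```text
time: 19.85
eef_pos: [0.6097, -0.03, 0.028]
tcp_rot: [0.732, 0.681, -0.002, 0.003]
contact_force: [-2.1, -14.2, 0.1]
opening: 0.246
finger_force: 6.9
```

Force builds to 14 N with no motion, so the block is firmly against the strip. I retreat and do a last check.

{"name": "send_rows", "arguments": {
  "rows": "0 0 0 -5 0 0 -0.5;0 0 0 -18 0 0 -0.5;0 0 0 -18 0 -50 -0.5;0 0 0 -18 0 -110 -0.5;0 0 0 -18 0 -160 -0.5;0 0 0 40 -20 -170 -0.5;0 0 0 100 -20 -170 -0.5;0 0 0 160 -20 -170 -0.5"
}}

```text
time: 20.85
eef_pos: [0.6014, 0.1367, 0.1985]
tcp_rot: [0.733, 0.68, 0.002, 0.001]
contact_force: [-0.1, -0.4, -0.4]
opening: 0.25
finger_force: 0.0
```

{"name": "send_rows", "arguments": {
  "rows": "0 0 0 60 0 0 -0.5;0 0 0 120 0 0 -0.5;0 0 0 180 0 0 -0.5;0 0 0 240 0 0 -0.5;0 0 0 300 0 0 -0.5;0 0 0 300 0 0 -0.5;0 0 0 300 0 0 -0.5"
}}

```text
time: 21.72
eef_pos: [0.6233, 0.4342, 0.1971]
tcp_rot: [0.732, 0.681, 0.001, 0.001]
contact_force: [-0.9, 0.7, 0.3]
opening: 0.249
finger_force: 0.0
```

```bash
python3 v.py; python3 - <<'E'
from h import *
p=ctrl.read_camera("top"); im=p["color"].astype(int).sum(2)
print("left",[(v,im[v,216:228].tolist()) for v in (162,176)]); print("top",[(u,im[148:162,u].tolist()) for u in (232,246)])
q=cv2.imread("pics/v7.png")
for n in("round_block","vial","band"):
    for r in ctrl.look_for(p,n)[:2]: print(n,r["p"],world(p,r["position"]).round(3))
E
```

```text
((236.3712921142578, 169.28712463378906), (26.866004943847656, 27.16451644897461), 5.710593223571777)
-0.0615 -0.0028
-0.0008 -0.0028
-0.0015 -0.0624
-0.0621 -0.0621
angle mod 90 -4.185336285787514
round_block [ 0.565 -0.153  0.024]
jar [ 0.705 -0.06   0.055]
vial [ 0.435 -0.144  0.031]
hammer [0.6   0.162 0.025]
file [ 0.394 -0.356  0.009]
22.025
left [(162, [232, 166, 130, 125, 126, 130, 126, 140, 288, 308, 309, 310]), (176, [165, 124, 127, 131, 129, 128, 229, 300, 314, 312, 312, 313])]
top [(232, [213, 163, 122, 126, 132, 137, 132, 208, 281, 304, 307, 305, 304, 306]), (246, [236, 237, 200, 139, 126, 131, 135, 136, 168, 263, 311, 309, 310, 308])]
round_block 0.86 [ 0.566 -0.151  0.029]
```

```bash
python3 -c "
from plant import ctrl
print(ctrl.sign_off())"
```

```text
the job is handed in; nothing more can be done
None
```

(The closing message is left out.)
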